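Load the thread stand in sewing order

ROBOT

A 6-joint arm with a two-finger parallel gripper is mounted at the origin on a cart in front of the work surface, level with it; the furniture and walls round the work are solid. World frame = base frame: x ahead of the robot, y to its left, z up, the work surface at z = 0. Lengths are in mm, angles in rad, forces in N, time in s.
With the tool pointing down it reaches from about 350 to 850 mm from the base axis. Payload 8.1 kg.
Tool frame: the origin (TCP) lies midway between the tips of the shut fingers; the grasp point (between the pads) lies 19 mm behind it (bot.grip_point_offset is the distance from the TCP to the grasp point, in mm); z points along the fingers, y is the line along which they close (so a half turn about z gives the same grasp; the last joint's range is limited). The gripper opens to 85 mm and grips with 20 to 120 N. Pads are 22 mm wide; open, the fingers measure 114 mm over their backs; the gripper's body (76 mm by 85 mm) begins 54 mm behind the grasp point. The pads swing forward as they close: fully open they stand 13 mm farther back than shut.
Start: joints at [1.039, 0.13, 1.488, -0, 1.523, -0.085], TCP at [259.229, 541.115, 231.292] pointing down, gripper open.
Joint ranges: [-2.96, 2.96], [-0.89, 2.26], [0.02, 2.5], [-1.34, 4.48], [0, 2.73], [-2.66, 2.66]. Speed limits (rad/s): [2.39, 2.39, 2.79, 3.14, 3.14, 3.14].

INTERFACE

Orientations are given as a unit quaternion [w, x, y, z].
In Python, from bench import bot gives the robot as it stands.
- The arm moves only by the tool step_arm, never from a script. Its argument "steps" is a list of rows, each an object of numbers: "dx", "dy", "dz": the shift along the tool's x, y, z in units of 50 mm (1.0 is 50 mm); "roll": the turn about the tool's z in units of 6 degrees (1.0 is 6 degrees); "claw": the finger opening in mm, from 0 to 85.4. In form: [{"dx": .., "dy": .., "dz": .., "roll": .., "claw": ..}, ...]. A call has 1 to 10 rows; each row is the pose to reach, as a shift and turn from the pose commanded when the call began, along the tool's axes at that moment; what a row does not reach only later rows make up. A row lasts 1/10 s, in which the tool goes at most 50 mm and 8.59 degrees, less where a joint would pass 70% of its speed; a pose out of reach is approached as far as the arm can. A call with a gripper value outside its range is refused whole. The fingers move at their own pace and stop on an object; "newtons" is the grip in N (left out, the last holds). Time passes only in rows, so rows that repeat a pose let the fingers close. It gives the time, the measured TCP pose, the force, the opening and the grip force at its end, in the units of the state.
- bot.sense(): the state, without advancing time (a new reading comes with each control period).
- bot.snapshot(name): name is "scene" or "top" or "wrist"; returns a dict with "image" (400x640x3 uint8, red, green, blue), "camera_matrix" (3x3 intrinsics, pixels), "cam_to_world" (4x4, takes a point from camera to world coordinates). Camera axes: x right, y down, z forward; pixel columns grow to the right and rows downward; lengths in mm; the calibration is good to about 2 mm. A picture is of the moment at which its call begins. There is no depth.
- bot.finish_job(): hands the job in; it is judged then, once.
Trained networks look in the newest picture that a camera, given by its name, has taken for a name from the list of things; names that differ only in an ending like _2 or _b are one class to them, and where a whole thing is asked for, a point or a joint stands for the part that bears it (a point fixed in the world has none). Each returns a list of dicts, best first, with "conf" (0 to 1); they miss things now and then, are a little off and sometimes report something else, mostly with a low value. They report only what shows in the picture. A call takes as long as a camera call.
- bot.find_in(camera, query): "bbox" ([left, top, right, bottom] as shares, 0 to 1, of the picture: columns of its width, rows of its height, round what is visible of it).
- bot.cut_out(camera, query): "pixels" (400x640 bool, what is visible of it) and "bbox" ([left, top, right, bottom] as shares, 0 to 1, of the picture: columns of its width, rows of its height, round what is visible of it).
- bot.spot_point(camera, query): "xy" ([column, row] as shares, 0 to 1, of the picture: columns of its width, rows of its height: a listed point, or the origin of a listed thing).
The state is a dict: "t": time; "joint_pos": joint angles; "dq": joint speeds; "joint_efforts": joint torques, N m; "ee_pos": TCP position; "tool_rot": TCP orientation; "contact_force": force on the tool from outside, world axes, zero at the start; "moment": the same for the moment, N m; "width": finger opening in mm; "gripper_force": force on a finger pad.
Only numpy, scipy, OpenCV 4.12 (cv2) and the standard library are available. Lean on these libraries where they do the work, as an engineer would, in place of code of your own. Each camera call takes 0.05 s, during which the arm holds its last target. There are 200 camera calls.

TASK

The four spools on the wooden pin tray stand in the order in which their colours will be sewn. Move them all onto the spindles of the steel thread stand in the same order from left to right as seen from the robot (the tray's leftmost spool onto the stand's leftmost spindle, and so on), each lowered over its spindle until it stands upright on the felt. Do not drop a spool or let one fall over.

Things in the scene. Friction and masses are not known exactly. Their poses are not given: they have to be found in the camera images.
- spool_red: Spool of dark red thread with flanges of the same colour, a loose upright cylinder 40 mm across and 52 mm high (40 mm across over its whole height), about 80 g, with a 21 mm bore right through along its axis. Origin: centre of its underside; z up along the axis. It starts over any one of the tray's pins.
- spool_blue: Spool of dark blue thread with flanges of the same colour, a loose upright cylinder 40 mm across and 52 mm high (40 mm across over its whole height), about 80 g, with a 21 mm bore right through along its axis. Origin: centre of its underside; z up along the axis. It starts over any one of the tray's pins.
- spool_yellow: Spool of golden yellow thread with flanges of the same colour, a loose upright cylinder 40 mm across and 52 mm high (40 mm across over its whole height), about 80 g, with a 21 mm bore right through along its axis. Origin: centre of its underside; z up along the axis. It starts over any one of the tray's pins.
- spool_white: Spool of off-white thread with flanges of the same colour, a loose upright cylinder 40 mm across and 52 mm high (40 mm across over its whole height), about 80 g, with a 21 mm bore right through along its axis. Origin: centre of its underside; z up along the axis. It starts over any one of the tray's pins.
- pin_tray: Light wooden tray, dark edge strips, 94 x 226 x 18 mm, fixed, left or right of the stand, end to end with it, turned at most 15 deg. Origin: centre of its underside on the bench; z up, y along its length to the robot's left. Pins 9 mm thick, 38 mm tall at own y = -82.5, -27.5, 27.5, 82.5 mm, x = 0. Spools stand over them on the board, undersides 14 mm above the origin, a few mm of play.
- thread_stand: Dark green steel plate, 76 x 222 x 10 mm, fixed, turned at most 15 deg. Origin: centre of its underside on the bench; z up, y along its length to the robot's left. Four 7 mm steel spindles at own y = -82.5, -27.5, 27.5, 82.5 mm, x = 0, pointed tips 75 mm above the origin; round each foot a pale felt disc, top 13 mm above the origin, where a spool's underside rests (6 mm of play sideways).
- eyelet_press: Obstacle, fixed: blue eyelet press with a red ball lever behind the work, not to be touched. Origin: centre of its foot. In world axes from there it spans x -62 to +128, y -46 to +54 mm and is 231 mm high; the lever rises from it towards the robot, its 32 mm red ball at x -112, y -36, z +330 mm. A straight swing of the arm from its start may strike it: come round in front of it.
- vice: Obstacle, fixed: green bench vice at the front left. Origin: centre of its foot on the bench; in world axes it spans x -78 to +76, y -72 to +72 mm and is 130 mm high.

How it is judged:
By the outcome, as a careful person would: the job done as asked, in the order asked, and still so for the second after the job is handed in, with the robot touching nothing.
It also fails if it takes over 96 s, if anything falls off the work surface, if the arm or the gripper's body presses on something with over 40 N, if the wrist force passes 120 N, or if a joint passes its speed limit or range.

## Working session

There is one attempt and no reset: what is moved stays moved. The work goes in short steps, Python scripts to look and compute and a tool call to move; the robot and the scene stay as the last step left them, time stands still between calls to the robot, and variables do not carry over. Pictures are saved under pics/ and viewed, at most 14 in all, crops included, and the job is handed in when it is done.

Besides the shell and the picture viewer there is one more tool, called after ">>>" as name(argument=value, ...), one argument or row to a line, values as JSON. step_arm: Moves the arm, as the interface text tells. Its arguments: {"type":"object","properties":{"steps":{"type":"array","items":{"type":"object","properties":{"dx":{"type":"number"},"dy":{"type":"number"},"dz":{"type":"number"},"roll":{"type":"number"},"claw":{"type":"number"}}}},"newtons":{"type":"number"}},"required":["steps"]}

```bash
mkdir -p pics; ls; python3 - <<'E'
from bench import bot
import cv2,numpy as np
s=bot.sense();print(s)
for c in ["top","scene"]:
    p=bot.snapshot(c);cv2.imwrite(f"pics/{c}0.png",p["image"][:,:,::-1])
    print(c,np.round(p["camera_matrix"],1).tolist(),np.round(p["cam_to_world"],3).tolist())
    for q in ["spool_red","spool_blue","spool_yellow","spool_white","pin_tray","thread_stand","eyelet_press","vice"]:
        r=bot.cut_out(c,q)[:2]
        print(q,[(round(d["conf"],2),np.round(np.array(d["bbox"])*[640,400,640,400]).tolist(),np.round(np.argwhere(d["pixels"]).mean(0)[::-1],1).tolist()) for d in r],[(round(d["conf"],2),np.round(np.array(d["xy"])*[640,400],1).tolist()) for d in bot.spot_point(c,q)[:1]])
E
```

```text
pics
{'t': 0.0, 'joint_pos': array([ 1.03855851e+00,  1.31121800e-01,  1.48928650e+00, -2.01167464e-05,
        1.52297746e+00, -8.53990007e-02]), 'dq': array([-0.00044339, -0.00022678, -0.00110496, -0.00063349,  0.00129581,
        0.00137579]), 'joint_efforts': array([-6.43863914e-04, -5.69389093e+01, -5.00545979e+01, -3.46685993e-04,
        1.49239087e-02, -6.35956167e-05]), 'ee_pos': array([258.98027229, 540.62898574, 230.26396543]), 'tool_rot': array([-2.62921322e-04,  2.21564764e-01,  9.75145246e-01, -8.57194537e-04]), 'contact_force': array([-0.78910684,  0.34155651, -0.07238437]), 'moment': array([-0.03295966,  0.0041539 ,  0.03608638]), 'gripper_force': 0.0, 'width': 85.22768319854599}
top [[380.8, 0.0, 326.7], [0.0, 380.8, 197.0], [0.0, 0.0, 1.0]] [[0.018, -0.995, 0.101, 481.861], [-1.0, -0.019, -0.004, -62.776], [0.006, -0.101, -0.995, 956.133], [0.0, 0.0, 0.0, 1.0]]
spool_red [(0.54, [290.0, 250.0, 313.0, 266.0], [302.1, 256.8])] [(0.73, [303.0, 256.8])]
spool_blue [(0.75, [372.0, 218.0, 464.0, 261.0], [416.7, 238.8]), (0.51, [342.0, 249.0, 360.0, 262.0], [350.0, 253.8])
[... 721 characters left out ...]
l_red [(0.66, [275.0, 219.0, 290.0, 247.0], [281.5, 232.5])] [(0.67, [284.1, 240.5])]
spool_blue [(0.93, [312.0, 232.0, 331.0, 259.0], [321.8, 246.5])] [(0.54, [319.5, 251.0])]
spool_yellow [(0.67, [254.0, 211.0, 274.0, 240.0], [262.7, 226.7])] [(0.77, [263.6, 230.4])]
spool_white [(0.74, [293.0, 226.0, 311.0, 250.0], [300.8, 238.6]), (0.43, [248.0, 224.0, 339.0, 271.0], [293.2, 250.7])] [(0.8, [300.9, 247.3])]
pin_tray [(0.8, [247.0, 222.0, 343.0, 271.0], [294.8, 250.2])] [(0.93, [292.5, 247.6])]
thread_stand [(0.61, [345.0, 248.0, 440.0, 300.0], [391.5, 271.8]), (0.52, [250.0, 222.0, 342.0, 269.0], [293.4, 250.3])] [(0.76, [390.4, 274.5])]
eyelet_press [] [(0.2, [389.4, 277.2])]
vice [] []
```

```bash
python3 - <<'E'
import cv2
a=cv2.imread("pics/top0.png");cv2.imwrite("pics/top0b.png",cv2.resize(a[170:320,220:500],(800,428),interpolation=cv2.INTER_CUBIC))
E
```

```text
(no output)
```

View pics/top0.png

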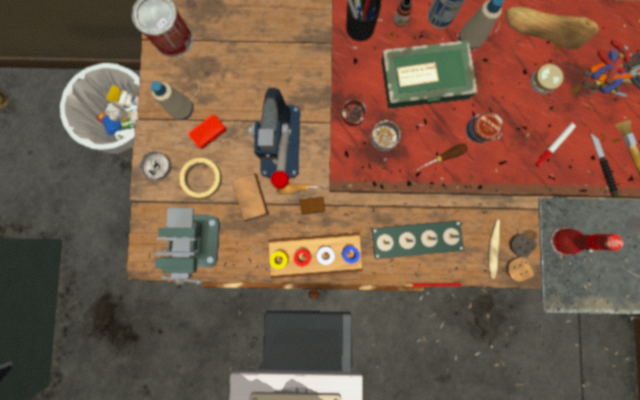

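View pics/scene0.png

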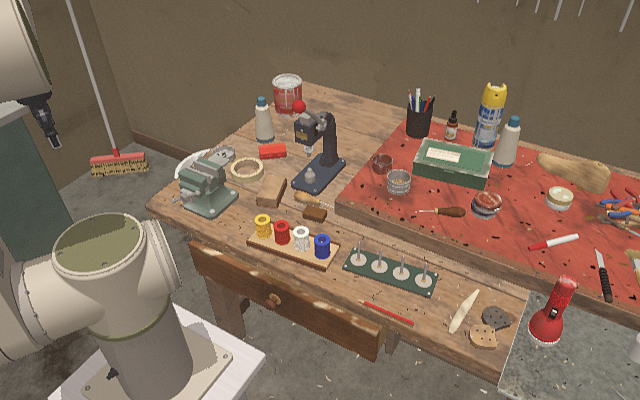

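View pics/top0b.png

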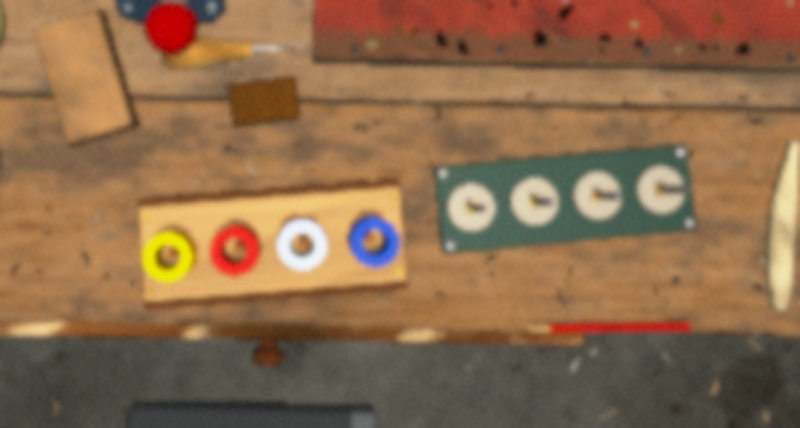

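Top view: left to right the tray holds yellow, red, white, blue (crop px (167,256), (235,249), (302,244), (375,241)). The empty stand is to the right with felts at (471,207), (535,201), (598,194), (661,190). The press ball is at (280,180) in the full picture and the vice at (190,245).

```bash
cat >h.py <<'E'
from bench import bot
import cv2,numpy as np
def ray(p,uv,z):
    uv=np.atleast_2d(uv).astype(float);K=p["camera_matrix"];T=p["cam_to_world"]
    d=np.c_[uv,np.ones(len(uv))]@np.linalg.inv(K).T@T[:3,:3].T
    o=T[:3,3];return (o+d*((z-o[2])/d[:,2])[:,None])[:,:2]
def proj(p,X):
    T=np.linalg.inv(p["cam_to_world"]);c=np.atleast_2d(X)@T[:3,:3].T+T[:3,3]
    q=c@p["camera_matrix"].T;return q[:,:2]/q[:,2:]
def tool():
    s=bot.sense();w,x,y,z=s["tool_rot"]
    from scipy.spatial.transform import Rotation as R
    return s,R.from_quat([x,y,z,w]).as_matrix()
def shift(target,yaw=None):
    "print dx,dy,dz (50mm units) from now to world target; roll (6deg) so that tool y axis lies along yaw (deg)"
    s,R=tool();d=R.T@(np.array(target)-s["ee_pos"])/50
    out=[np.round(d,3).tolist()]
    if yaw is not None:
        cur=np.degrees(np.arctan2(R[1,1],R[0,1]));e=(yaw-cur+90)%180-90
        out.append(("roll",round(-e/6,3),"cur",round(cur,2)))
    return out
E
python3 - <<'E'
from h import *
p=bot.snapshot("top")
f=lambda a:np.array(a)/2.857+[220,170]
sp=ray(p,f([(167,256),(235,249),(302,244),(375,241)]),66);fe=ray(p,f([(471,207),(535,201),(598,194),(661,190)]),13)
print(sp.round(1).tolist(),fe.round(1).tolist())
for a in(sp,fe):
    d=a[0]-a[3];print(a.mean(0).round(1),np.degrees(np.arctan2(-d[0],d[1])).round(2),np.linalg.norm(d).round(1))
print("ball",ray(p,[(280,180)],330),"vice",ray(p,[(160,210),(218,275)],60))
m=sp.mean(0);s,R=tool();print(R.round(2).tolist());print(shift([m[0],m[1],300],0))
w=bot.snapshot("wrist");T=np.linalg.inv(np.r_[np.c_[R,s["ee_pos"]],[[0,0,0,1]]])@w["cam_to_world"];print(T.round(2).tolist(),w["camera_matrix"][0])
E
```

```text
[[425.0, 42.6], [431.6, -12.2], [436.5, -66.3], [440.0, -125.4]] [[468.0, -211.5], [474.2, -266.8], [481.2, -321.2], [485.6, -375.8]]
[433.3 -40.3] 5.12 168.7
[ 477.3 -293.8] 6.11 165.2
ball [[572.42476529  12.89068236]] vice [[534.84634912 325.29313825]
 [386.85937489 182.01886911]]
[[-0.9, 0.43, -0.0], [0.43, 0.9, 0.0], [0.0, 0.0, -1.0]]
[[-8.164, -8.983, -1.374], ('roll', np.float64(10.733), 'cur', np.float64(64.4))]
[[0.0, -0.96, -0.3, 76.02], [1.0, 0.0, -0.0, -0.23], [0.0, -0.3, 0.96, -141.98], [0.0, 0.0, 0.0, 1.0]] [306.61625625   0.         316.47829872]
```

>>> step_arm(
  steps=[
    {"dx":-0.8,"dy":-0.86,"roll":1},
    {"dx":-1.5,"dy":-1.62,"roll":2},
    {"dx":-2.1,"dy":-2.3,"roll":3},
    {"dx":-2.8,"dy":-3.0,"roll":4},
    {"dx":-3.4,"dy":-3.7,"roll":5},
    {"dx":-4.0,"dy":-4.4,"roll":6},
    {"dx":-4.7,"dy":-5.1,"roll":7},
    {"dx":-5.3,"dy":-5.8,"roll":8},
    {"dx":-5.9,"dy":-6.5,"roll":9},
    {"dx":-6.6,"dy":-7.2,"roll":9.9},
  ],
)

```text
schema error: expected keys dx, dy, dz, roll, claw
```

```bash
python3 - <<'E'
from h import *
print(bot.sense()["ee_pos"],bot.sense()["joint_pos"]);print(shift([433,-20,220],5.1))
E
```

```text
[259.23224631 541.10859325 231.25713186] [ 1.03858930e+00  1.30443824e-01  1.48821617e+00  1.45878630e-06
  1.52298205e+00 -8.53744929e-02]
[[-7.983, -8.619, 0.226], ('roll', np.float64(9.883), 'cur', np.float64(64.4))]
```

>>> step_arm(
  steps=[
    {"dx":-0.6,"dy":-0.65,"dz":0,"roll":1,"claw":85},
    {"dx":-1.2,"dy":-1.3,"dz":0,"roll":2,"claw":85},
    {"dx":-1.8,"dy":-1.95,"dz":0,"roll":3,"claw":85},
    {"dx":-2.4,"dy":-2.6,"dz":0,"roll":4,"claw":85},
    {"dx":-3,"dy":-3.25,"dz":0,"roll":5,"claw":85},
    {"dx":-3.6,"dy":-3.9,"dz":0,"roll":6,"claw":85},
    {"dx":-4.2,"dy":-4.55,"dz":0,"roll":7,"claw":85},
    {"dx":-4.8,"dy":-5.2,"dz":0,"roll":8,"claw":85},
    {"dx":-5.4,"dy":-5.85,"dz":0,"roll":9,"claw":85},
    {"dx":-6,"dy":-6.5,"dz":0,"roll":9.9,"claw":85},
  ],
  newtons=40,
)

```text
t: 2.8
ee_pos: [389.6, 116.7, 231.7]
tool_rot: [0.0, 0.677, 0.736, 0.0]
contact_force: [0.9, 1.5, -0.1]
width: 85.1
gripper_force: 0.0
```

```bash
python3 - <<'E'
from h import *
print(bot.sense()["ee_pos"],bot.sense()["joint_pos"]);print(shift([433,-20,220],5.1))
E
```

```text
[389.61288386 116.73376349 231.68126762] [ 1.64895797e-01 -4.20569440e-01  1.98586397e+00 -1.22050481e-05
  1.57504950e+00  8.16004118e-02]
[[-2.797, 0.637, 0.234], ('roll', np.float64(-0.055), 'cur', np.float64(4.77))]
```

>>> step_arm(
  steps=[
    {"dx":-0.7,"dy":0.16,"dz":0,"roll":0,"claw":85},
    {"dx":-1.5,"dy":0.35,"dz":0,"roll":0,"claw":85},
    {"dx":-2.2,"dy":0.5,"dz":0.1,"roll":0,"claw":85},
    {"dx":-2.8,"dy":0.64,"dz":0.23,"roll":-0.05,"claw":85},
    {"dx":-2.8,"dy":0.64,"dz":0.23,"roll":-0.05,"claw":85},
    {"dx":-2.8,"dy":0.64,"dz":0.23,"roll":-0.05,"claw":85},
  ],
)

```text
t: 3.4
ee_pos: [433.3, -18.6, 219.7]
tool_rot: [-0.0, 0.674, 0.738, -0.0]
contact_force: [-0.2, 0.4, 0.1]
width: 84.8
gripper_force: 0.0
```

```bash
cat >look.py <<'E'
from h import *
import sys
n=sys.argv[1];p=bot.snapshot("wrist");cv2.imwrite(f"pics/{n}.png",p["image"][:,:,::-1])
print(bot.sense()["ee_pos"].round(1),bot.sense()["t"])
for q in ["spool_yellow","spool_red","spool_white","spool_blue","pin_tray","thread_stand"]:
    print(q,[(round(d["conf"],2),np.round(np.array(d["bbox"])*[640,400,640,400]).tolist()) for d in bot.cut_out("wrist",q)[:2]])
E
python3 look.py w1
```

```text
[433.3 -18.  219.9] 3.45
spool_yellow [(0.72, [292.0, 94.0, 336.0, 137.0])]
spool_red [(0.88, [296.0, 149.0, 334.0, 190.0]), (0.24, [294.0, 95.0, 337.0, 140.0])]
spool_white [(0.59, [295.0, 193.0, 339.0, 243.0])]
spool_blue [(0.8, [297.0, 242.0, 333.0, 290.0])]
pin_tray [(0.65, [271.0, 83.0, 360.0, 273.0])]
thread_stand [(0.67, [305.0, 290.0, 361.0, 352.0])]
```

View pics/w1.png

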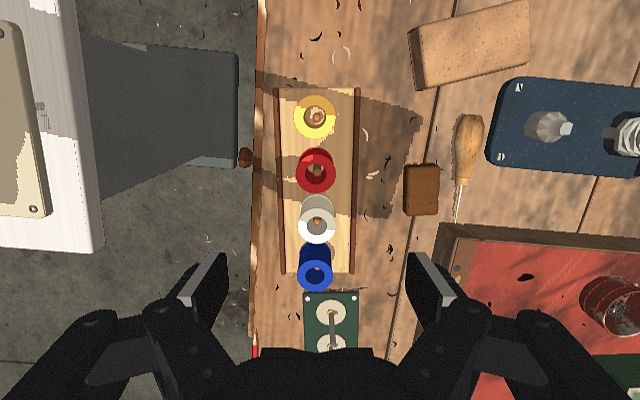

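Wrist view: the four spools have top rings near (314,117) yellow, (317,173) red, (317,225) white and (315,275) blue. The stand begins at (330,300). I fit cylinder silhouettes to the masks.

```bash
cat >>h.py <<'E'
from scipy.optimize import minimize
a=np.linspace(0,2*np.pi,48);C=np.c_[np.cos(a),np.sin(a)]*20
def sil(p,x,y,z):
    P=np.vstack([np.c_[C+[x,y],np.full(48,h)] for h in (z,z+52)]);q=cv2.convexHull((proj(p,P)*16*4).astype(np.int32))
    m=np.zeros((1600,2560),np.uint8);cv2.fillConvexPoly(m,q,1,shift=4);return m>0
def fit(p,mask,x0,z=14):
    M=cv2.resize(mask.astype(np.uint8),(2560,1600),interpolation=cv2.INTER_LINEAR)
    c,_=cv2.findContours(M,cv2.RETR_EXTERNAL,cv2.CHAIN_APPROX_NONE);h=max(c,key=cv2.contourArea)
    M=np.zeros_like(M);cv2.fillPoly(M,[h],1);M=M>0
    f=lambda v:-(sil(p,*v,z)&M).sum()/(sil(p,*v,z)|M).sum()
    r=minimize(f,x0,method="Nelder-Mead",options=dict(initial_simplex=[x0,np.add(x0,[8,0]),np.add(x0,[0,8])],xatol=.2,fatol=1e-4,maxiter=60));return r.x.round(1),round(-r.fun,3)
E
python3 - <<'E'
from h import *
p=bot.snapshot("wrist");hsv=cv2.cvtColor(p["image"],cv2.COLOR_RGB2HSV)
for q,x0,hr in [("yellow",(425,42.6),(22,34)),("red",(431.6,-12),(0,0)),("white",(436.5,-66),None),("blue",(440,-125),(110,126))]:
    m=bot.cut_out("wrist","spool_"+q)[0]["pixels"]
    print(q,fit(p,m,x0))
w=proj(p,np.array([[425,42.6,66],[431.6,-12,66],[436.5,-66,66],[440,-125,66]]));print(w.round())
im=p["image"][80:300,260:370,::-1];cv2.imwrite("pics/w1c.png",cv2.resize(np.rot90(im),(800,400),interpolation=cv2.INTER_CUBIC))
E
```

```text
yellow (array([425.2,  43.8]), np.float64(0.975))
red (array([431.1,  -9.8]), np.float64(0.954))
white (array([437.6, -65.2]), np.float64(0.955))
blue (array([ 440.6, -123.8]), np.float64(0.874))
[[314. 119.]
 [316. 177.]
 [315. 227.]
 [314. 277.]]
```

View pics/w1c.png

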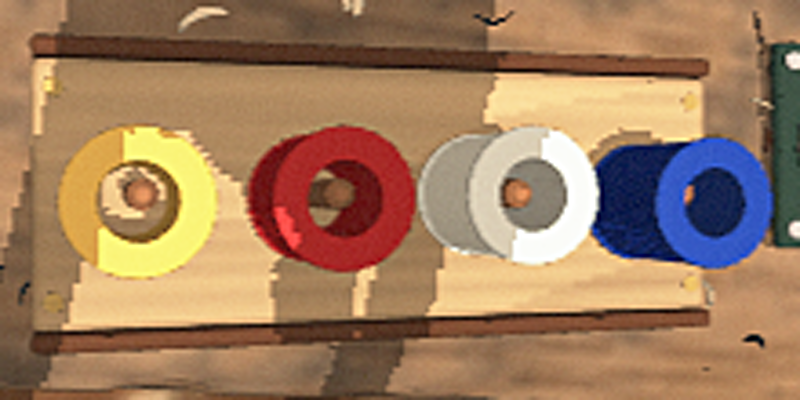

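The crop confirms the fits: all four spools upright, pins visible in the bores. Next, the stand.

>>> step_arm(
  steps=[
    {"dx":-0.9,"dy":0.07,"dz":0,"roll":0,"claw":85},
    {"dx":-1.8,"dy":0.15,"dz":0,"roll":0,"claw":85},
    {"dx":-2.7,"dy":0.2,"dz":0,"roll":0,"claw":85},
    {"dx":-3.6,"dy":0.3,"dz":0,"roll":0,"claw":85},
    {"dx":-4.4,"dy":0.37,"dz":0,"roll":0,"claw":85},
    {"dx":-5.1,"dy":0.43,"dz":0,"roll":0,"claw":85},
    {"dx":-5.1,"dy":0.43,"dz":0,"roll":0,"claw":85},
    {"dx":-5.1,"dy":0.43,"dz":0,"roll":0,"claw":85},
  ],
)

```text
t: 4.8
ee_pos: [478.1, -270.7, 219.3]
tool_rot: [-0.001, 0.674, 0.739, 0.0]
contact_force: [0.9, 0.4, -0.4]
width: 85.1
gripper_force: 0.0
```

```bash
python3 look.py w2; python3 - <<'E'
from h import *
p=bot.snapshot("wrist");np.savez("w2.npz",**{k:p[k] for k in("camera_matrix","cam_to_world","image")})
print(bot.sense()["ee_pos"].round(1),proj(p,np.array([[468.0,-211.5,13],[474.2,-266.8,13],[481.2,-321.2,13],[485.6,-375.8,13]])).round(0).tolist())
im=p["image"][90:340,250:400,::-1];cv2.imwrite("pics/w2c.png",cv2.resize(np.rot90(im),(800,480),interpolation=cv2.INTER_CUBIC))
E
```

```text
[ 478.2 -269.8  219.4] 4.85
spool_yellow []
spool_red []
spool_white []
spool_blue [(0.91, [267.0, 4.0, 312.0, 48.0])]
pin_tray [(0.66, [245.0, 0.0, 340.0, 58.0])]
thread_stand [(0.91, [280.0, 90.0, 351.0, 279.0])]
[ 478.5 -269.5  220. ] [[312.0, 119.0], [313.0, 168.0], [315.0, 213.0], [314.0, 254.0]]
```

View pics/w2c.png

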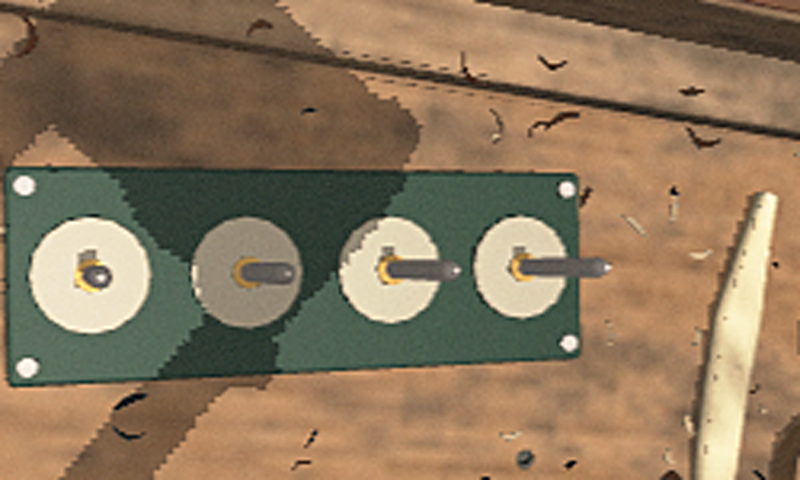

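Crop: felts at (90,275), (246,272), (390,270), (521,267); spindle tips at (98,278), (286,272), (452,270), (603,267).

```bash
python3 - <<'E'
from h import *
p=np.load("w2.npz")
g=lambda L:np.array([(399.5-Y*150/480,90+X*250/800) for X,Y in L])-.5
fe=ray(p,g([(90,275),(246,272),(390,270),(521,267)]),13);ti=ray(p,g([(98,278),(286,272),(456,270),(606,267)]),74)
print(fe.round(1).tolist(),ti.round(1).tolist())
y=np.array([82.5,27.5,-27.5,-82.5])
for A in(fe,ti):
    r=minimize(lambda v:((A-np.c_[v[0]-np.sin(v[2])*y,v[1]+np.cos(v[2])*y])**2).sum(),[477,-294,.1]);v=r.x
    print(v.round(3),np.degrees(v[2]).round(2),r.fun.round(1),np.c_[v[0]-np.sin(v[2])*y,v[1]+np.cos(v[2])*y].round(1).tolist())
print(shift([440.5,-124.5,120],5.1))
E
```

```text
[[468.6, -210.2], [474.7, -264.4], [480.5, -319.3], [486.8, -373.8]] [[468.4, -209.7], [475.2, -264.3], [480.9, -319.7], [487.0, -373.8]]
[ 4.77655e+02 -2.91942e+02  1.10000e-01] 6.31 0.2 [[468.6, -209.9], [474.6, -264.6], [480.7, -319.3], [486.7, -373.9]]
[ 4.77855e+02 -2.91876e+02  1.12000e-01] 6.42 0.5 [[468.6, -209.9], [474.8, -264.5], [480.9, -319.2], [487.1, -373.9]]
[[2.959, -0.487, 2.0], ('roll', np.float64(0.043), 'cur', np.float64(5.36))]
```

>>> step_arm(
  steps=[
    {"dx":0.8,"dy":-0.15,"dz":0.5,"roll":0,"claw":75},
    {"dx":1.6,"dy":-0.3,"dz":1,"roll":0,"claw":75},
    {"dx":2.4,"dy":-0.4,"dz":1.5,"roll":0,"claw":75},
    {"dx":2.97,"dy":-0.49,"dz":2.0,"roll":0.04,"claw":75},
    {"dx":2.97,"dy":-0.49,"dz":2.0,"roll":0.04,"claw":75},
    {"dx":2.97,"dy":-0.49,"dz":2.0,"roll":0.04,"claw":75},
    {"dx":2.97,"dy":-0.49,"dz":2.0,"roll":0.04,"claw":75},
  ],
)

```text
t: 5.9
ee_pos: [441.4, -125.5, 121.2]
tool_rot: [0.001, 0.675, 0.738, 0.0]
contact_force: [-0.3, -0.1, -0.3]
width: 75.1
gripper_force: 0.0
```

```bash
python3 - <<'E'
from h import *
p=bot.snapshot("wrist");m=bot.cut_out("wrist","spool_blue")[0]["pixels"];print(fit(p,m,(440.6,-124)))
print(bot.sense()["ee_pos"].round(1),shift([440.6,-124,26],5.3))
E
```

```text
(array([ 440.2, -123.8]), np.float64(0.973))
[ 441.5 -125.8  121.3] [[0.041, -0.02, 1.906], ('roll', np.float64(-0.048), 'cur', np.float64(5.01))]
```

>>> step_arm(
  steps=[
    {"dx":0.03,"dy":-0.02,"dz":0.8,"roll":0,"claw":75},
    {"dx":0.03,"dy":-0.02,"dz":1.5,"roll":0,"claw":75},
    {"dx":0.03,"dy":-0.02,"dz":1.9,"roll":0,"claw":75},
    {"dx":0.03,"dy":-0.02,"dz":1.9,"roll":0,"claw":60},
    {"dx":0.03,"dy":-0.02,"dz":1.9,"roll":0,"claw":46},
    {"dx":0.03,"dy":-0.02,"dz":1.9,"roll":0,"claw":40},
    {"dx":0.03,"dy":-0.02,"dz":1.9,"roll":0,"claw":32},
    {"dx":0.03,"dy":-0.02,"dz":1.9,"roll":0,"claw":32},
    {"dx":0.03,"dy":-0.02,"dz":1.9,"roll":0,"claw":32},
    {"dx":0.03,"dy":-0.02,"dz":1.9,"roll":0,"claw":32},
  ],
  newtons=40,
)

```text
t: 7.0
ee_pos: [441.1, -124.2, 27.0]
tool_rot: [0.002, 0.675, 0.738, 0.001]
contact_force: [-0.0, -1.1, 7.9]
width: 38.6
gripper_force: 40.9
```

>>> step_arm(
  steps=[
    {"dx":0,"dy":0,"dz":-0.3,"roll":0,"claw":32},
    {"dx":0,"dy":0,"dz":-0.8,"roll":0,"claw":32},
    {"dx":0,"dy":0,"dz":-1.3,"roll":0,"claw":32},
    {"dx":0,"dy":0,"dz":-1.8,"roll":0,"claw":32},
    {"dx":0,"dy":0,"dz":-2.2,"roll":0,"claw":32},
    {"dx":0,"dy":0,"dz":-2.2,"roll":0,"claw":32},
    {"dx":0,"dy":0,"dz":-2.2,"roll":0,"claw":32},
  ],
)

```text
t: 7.7
ee_pos: [439.6, -123.3, 135.2]
tool_rot: [0.001, 0.675, 0.738, 0.0]
contact_force: [-0.6, -0.0, -0.7]
width: 38.7
gripper_force: 40.4
```

```bash
python3 - <<'E'
from h import *
s=bot.sense();print(s["ee_pos"].round(1),s["width"],s["gripper_force"],shift([486.9,-373.9,s["ee_pos"][2]],5.3))
p=bot.snapshot("wrist");cv2.imwrite("pics/w3.png",p["image"][:,:,::-1])
m=bot.cut_out("wrist","spool_blue");z=s["ee_pos"][2]-12
if m: print(fit(p,m[0]["pixels"],(440.6,-124),z),m[0]["bbox"])
E
```

```text
[ 439.6 -123.3  135.2] 38.74756488568687 40.40333250537515 [[-5.075, 0.5, 0.005], ('roll', np.float64(-0.039), 'cur', np.float64(5.07))]
(array([ 438.7, -122.1]), np.float64(0.947)) [0.413, 0.531, 0.5719, 0.8555]
```

View pics/w3.png

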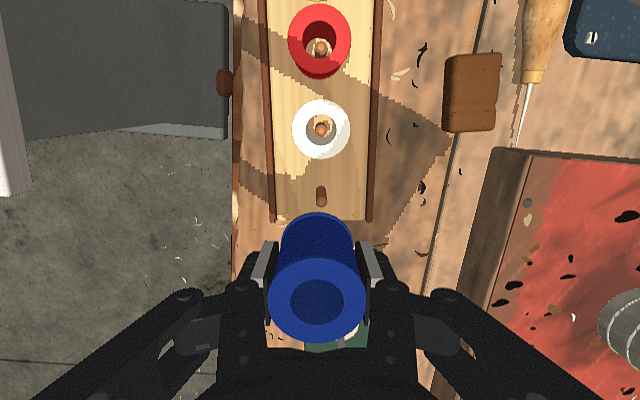

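Blue is held upright between the pads (circle at (316,300)), with red and white undisturbed. Moving over spindle 4.

>>> step_arm(
  steps=[
    {"dx":-0.7,"dy":0.07,"dz":0,"roll":0,"claw":32},
    {"dx":-1.5,"dy":0.15,"dz":0,"roll":0,"claw":32},
    {"dx":-2.3,"dy":0.22,"dz":0,"roll":0,"claw":32},
    {"dx":-3.1,"dy":0.3,"dz":0,"roll":0,"claw":32},
    {"dx":-3.9,"dy":0.38,"dz":0,"roll":0,"claw":32},
    {"dx":-4.6,"dy":0.46,"dz":0,"roll":0,"claw":32},
    {"dx":-5.08,"dy":0.5,"dz":0,"roll":0,"claw":32},
    {"dx":-5.08,"dy":0.5,"dz":0,"roll":0,"claw":32},
    {"dx":-5.08,"dy":0.5,"dz":0,"roll":0,"claw":32},
    {"dx":-5.08,"dy":0.5,"dz":0,"roll":0,"claw":32},
  ],
)

```text
t: 8.8
ee_pos: [486.0, -372.6, 133.6]
tool_rot: [-0.001, 0.675, 0.738, 0.0]
contact_force: [-0.4, 0.0, -0.3]
width: 38.6
gripper_force: 40.5
```

```bash
python3 - <<'E'
from h import *
p=bot.snapshot("wrist");s=bot.sense();m=bot.cut_out("wrist","spool_blue");z=s["ee_pos"][2]-12.5
if m: print(fit(p,m[0]["pixels"],s["ee_pos"][:2],z))
print(s["ee_pos"].round(1),shift([487.2,-374.5,27],5.3),bot.sense()["ee_pos"].round(1))
E
```

```text
(array([ 485.7, -371.4]), np.float64(0.952))
[ 486.2 -372.6  134. ] [[-0.039, 0.014, 2.148], ('roll', np.float64(-0.029), 'cur', np.float64(5.12))] [ 486.4 -372.7  134.4]
```

>>> step_arm(
  steps=[
    {"dx":-0.04,"dy":0.02,"dz":0.4,"roll":0,"claw":32},
    {"dx":-0.04,"dy":0.02,"dz":0.8,"roll":0,"claw":32},
    {"dx":-0.04,"dy":0.02,"dz":1.1,"roll":0,"claw":32},
    {"dx":-0.04,"dy":0.02,"dz":1.4,"roll":0,"claw":32},
    {"dx":-0.04,"dy":0.02,"dz":1.7,"roll":0,"claw":32},
    {"dx":-0.04,"dy":0.02,"dz":1.95,"roll":0,"claw":32},
    {"dx":-0.04,"dy":0.02,"dz":2.08,"roll":0,"claw":32},
    {"dx":-0.04,"dy":0.02,"dz":2.13,"roll":0,"claw":32},
    {"dx":-0.04,"dy":0.02,"dz":2.13,"roll":0,"claw":32},
  ],
)

```text
t: 9.8
ee_pos: [487.6, -376.0, 28.2]
tool_rot: [-0.0, 0.675, 0.738, -0.0]
contact_force: [0.2, 0.1, -1.1]
width: 38.8
gripper_force: 40.4
```

>>> step_arm(
  steps=[
    {"dx":0,"dy":0,"dz":0.02,"roll":0,"claw":32},
    {"dx":0,"dy":0,"dz":0.03,"roll":0,"claw":32},
    {"dx":0,"dy":0,"dz":0.03,"roll":0,"claw":32},
  ],
)

```text
t: 10.1
ee_pos: [487.9, -376.2, 27.3]
tool_rot: [0.0, 0.675, 0.738, -0.0]
contact_force: [-0.6, 0.1, -0.5]
width: 38.5
gripper_force: 40.4
```

>>> step_arm(
  steps=[
    {"dx":0,"dy":0,"dz":0.02,"roll":0,"claw":32},
    {"dx":0,"dy":0,"dz":0.02,"roll":0,"claw":32},
  ],
)

```text
t: 10.3
ee_pos: [487.8, -376.1, 26.1]
tool_rot: [0.0, 0.675, 0.738, -0.0]
contact_force: [0.1, -0.9, 0.9]
width: 38.8
gripper_force: 40.5
```

>>> step_arm(
  steps=[
    {"dx":0,"dy":0,"dz":0.015,"roll":0,"claw":32},
    {"dx":0,"dy":0,"dz":0.015,"roll":0,"claw":42},
    {"dx":0,"dy":0,"dz":0.015,"roll":0,"claw":50},
    {"dx":0,"dy":0,"dz":0.015,"roll":0,"claw":65},
    {"dx":0,"dy":0,"dz":0.015,"roll":0,"claw":75},
    {"dx":0,"dy":0,"dz":-0.4,"roll":0,"claw":75},
    {"dx":0,"dy":0,"dz":-1,"roll":0,"claw":75},
    {"dx":0,"dy":0,"dz":-1.7,"roll":0,"claw":75},
    {"dx":0,"dy":0,"dz":-2.4,"roll":0,"claw":75},
  ],
)

```text
t: 11.2
ee_pos: [487.3, -375.6, 146.6]
tool_rot: [-0.001, 0.675, 0.738, 0.0]
contact_force: [0.5, 0.0, 0.0]
width: 75.3
gripper_force: 0.0
```

```bash
python3 - <<'E'
from h import *
p=bot.snapshot("wrist");s=bot.sense();m=bot.cut_out("wrist","spool_blue");cv2.imwrite("pics/w4.png",p["image"][:,:,::-1])
if m: print(fit(p,m[0]["pixels"],(487,-374),13))
print(s["ee_pos"].round(1),shift([437.3,-65.5,120],5.3))
E
```

```text
(array([ 487.6, -376. ]), np.float64(0.971))
[ 490.1 -378.   154.4] [[6.333, -0.511, 0.603], ('roll', np.float64(-0.039), 'cur', np.float64(5.06))]
```

View pics/w4.png

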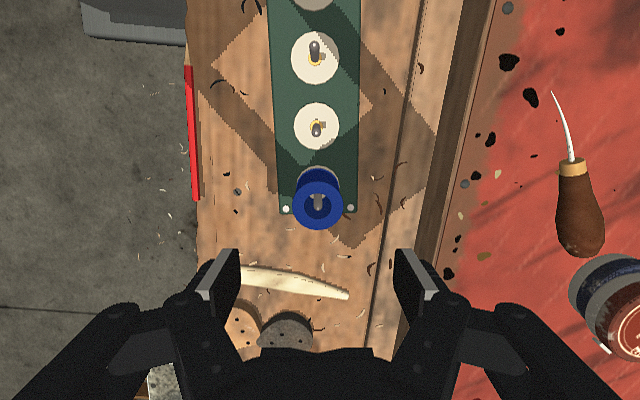

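Blue stands over spindle 4, with the spindle showing in its bore at (317,200). Next is white.

>>> step_arm(
  steps=[
    {"dx":0.9,"dy":-0.07,"dz":0,"roll":0,"claw":75},
    {"dx":1.8,"dy":-0.14,"dz":0,"roll":0,"claw":75},
    {"dx":2.7,"dy":-0.2,"dz":0,"roll":0,"claw":75},
    {"dx":3.6,"dy":-0.28,"dz":0,"roll":0,"claw":75},
    {"dx":4.5,"dy":-0.35,"dz":0,"roll":0,"claw":75},
    {"dx":5.4,"dy":-0.42,"dz":0.2,"roll":0,"claw":75},
    {"dx":6.1,"dy":-0.48,"dz":0.4,"roll":0,"claw":75},
    {"dx":6.3,"dy":-0.5,"dz":0.6,"roll":0,"claw":75},
    {"dx":6.3,"dy":-0.5,"dz":0.6,"roll":0,"claw":75},
    {"dx":6.3,"dy":-0.5,"dz":0.6,"roll":0,"claw":75},
  ],
)

```text
t: 12.3
ee_pos: [435.0, -65.0, 115.7]
tool_rot: [0.0, 0.675, 0.738, -0.0]
contact_force: [0.9, -0.1, 0.6]
width: 74.8
gripper_force: 0.0
```

```bash
cat > pick.py <<'E'
from h import *
import sys
q,x,y=sys.argv[1],float(sys.argv[2]),float(sys.argv[3])
p=bot.snapshot("wrist");m=bot.cut_out("wrist","spool_"+q)[0]["pixels"];r=fit(p,m,(x,y));print(r)
print(bot.sense()["ee_pos"].round(1),shift([*r[0],26.5],5.3))
E
python3 pick.py white 437.6 -65.2
```

```text
(array([437. , -64.6]), np.float64(0.973))
[435.6 -65.6 116.4] [[0.019, 0.029, 1.797], ('roll', np.float64(-0.051), 'cur', np.float64(4.99))]
```

>>> step_arm(
  steps=[
    {"dx":0.02,"dy":0.03,"dz":0.8,"roll":0,"claw":75},
    {"dx":0.02,"dy":0.03,"dz":1.5,"roll":0,"claw":75},
    {"dx":0.02,"dy":0.03,"dz":1.78,"roll":0,"claw":75},
    {"dx":0.02,"dy":0.03,"dz":1.78,"roll":0,"claw":60},
    {"dx":0.02,"dy":0.03,"dz":1.78,"roll":0,"claw":46},
    {"dx":0.02,"dy":0.03,"dz":1.78,"roll":0,"claw":40},
    {"dx":0.02,"dy":0.03,"dz":1.78,"roll":0,"claw":32},
    {"dx":0.02,"dy":0.03,"dz":1.78,"roll":0,"claw":32},
    {"dx":0.02,"dy":0.03,"dz":1.78,"roll":0,"claw":32},
    {"dx":0.02,"dy":0.03,"dz":1.78,"roll":0,"claw":32},
  ],
  newtons=40,
)

```text
t: 13.4
ee_pos: [438.0, -64.0, 28.6]
tool_rot: [0.002, 0.675, 0.738, 0.001]
contact_force: [-0.4, -2.0, 6.0]
width: 39.3
gripper_force: 40.7
```

>>> step_arm(
  steps=[
    {"dx":0,"dy":0,"dz":-0.3,"roll":0,"claw":32},
    {"dx":0,"dy":0,"dz":-0.8,"roll":0,"claw":32},
    {"dx":0,"dy":0,"dz":-1.3,"roll":0,"claw":32},
    {"dx":0,"dy":0,"dz":-1.8,"roll":0,"claw":32},
    {"dx":0,"dy":0,"dz":-2.2,"roll":0,"claw":32},
    {"dx":0,"dy":0,"dz":-2.2,"roll":0,"claw":32},
    {"dx":0,"dy":0,"dz":-2.2,"roll":0,"claw":32},
  ],
)

```text
t: 14.1
ee_pos: [436.7, -63.2, 137.0]
tool_rot: [0.001, 0.675, 0.738, 0.0]
contact_force: [0.1, -0.4, -0.8]
width: 39.1
gripper_force: 40.5
```

```bash
cat > held.py <<'E'
from h import *
import sys
q,x,y,zg=sys.argv[1],*map(float,sys.argv[2:5])  # zg: TCP z at grasp
p=bot.snapshot("wrist");s=bot.sense();e=s["ee_pos"];m=bot.cut_out("wrist","spool_"+q)
off=np.zeros(2)
if m: r=fit(p,m[0]["pixels"],e[:2],e[2]-zg+14);print(r,m[0]["conf"]);off=r[0]-e[:2]
print("off",off.round(1),"ee",e.round(1),s["width"].round(1),s["gripper_force"])
print("half-corrected:",shift([*(np.array([x,y])-off*.7),zg-1],5.3))
E
python3 held.py white 480.8 -319.3 27
```

```text
(array([436.5, -63.7]), np.float64(0.932)) 0.79Traceback (most recent call last):
  File "held.py", line 7, in <module>
    print("off",off.round(1),"ee",e.round(1),s["width"].round(1),s["gripper_force"])
                                             ^^^^^^^^^^^^^^^^
AttributeError: 'float' object has no attribute 'round'
```

>>> step_arm(
  steps=[
    {"dx":-0.7,"dy":0.06,"dz":0,"roll":0,"claw":32},
    {"dx":-1.5,"dy":0.12,"dz":0,"roll":0,"claw":32},
    {"dx":-2.3,"dy":0.18,"dz":0,"roll":0,"claw":32},
    {"dx":-3.1,"dy":0.24,"dz":0,"roll":0,"claw":32},
    {"dx":-3.9,"dy":0.3,"dz":0,"roll":0,"claw":32},
    {"dx":-4.6,"dy":0.36,"dz":0,"roll":0,"claw":32},
    {"dx":-5.17,"dy":0.4,"dz":0,"roll":0,"claw":32},
    {"dx":-5.17,"dy":0.4,"dz":0,"roll":0,"claw":32},
    {"dx":-5.17,"dy":0.4,"dz":0,"roll":0,"claw":32},
    {"dx":-5.17,"dy":0.4,"dz":0,"roll":0,"claw":32},
  ],
)

```text
t: 15.2
ee_pos: [478.5, -317.7, 135.5]
tool_rot: [-0.001, 0.675, 0.738, 0.0]
contact_force: [0.6, 0.5, -0.8]
width: 38.5
gripper_force: 40.5
```

```bash
sed -i 's/s\["width"\].round(1)/round(s["width"],1)/' held.py; python3 held.py white 480.8 -319.3 28
```

```text
(array([ 478.2, -317.2]), np.float64(0.94)) 0.64
off [-0.5  0.5] ee [ 478.7 -317.7  136. ] 39.2 40.49446726217866
half-corrected: [[-0.044, 0.043, 2.185], ('roll', np.float64(-0.03), 'cur', np.float64(5.12))]
```

>>> step_arm(
  steps=[
    {"dx":-0.03,"dy":0.04,"dz":0.4,"roll":0,"claw":32},
    {"dx":-0.03,"dy":0.04,"dz":0.8,"roll":0,"claw":32},
    {"dx":-0.03,"dy":0.04,"dz":1.1,"roll":0,"claw":32},
    {"dx":-0.03,"dy":0.04,"dz":1.4,"roll":0,"claw":32},
    {"dx":-0.03,"dy":0.04,"dz":1.7,"roll":0,"claw":32},
    {"dx":-0.03,"dy":0.04,"dz":1.95,"roll":0,"claw":32},
    {"dx":-0.03,"dy":0.04,"dz":2.1,"roll":0,"claw":32},
    {"dx":-0.03,"dy":0.04,"dz":2.16,"roll":0,"claw":32},
    {"dx":-0.03,"dy":0.04,"dz":2.18,"roll":0,"claw":32},
    {"dx":-0.03,"dy":0.04,"dz":2.18,"roll":0,"claw":32},
  ],
)

```text
t: 16.3
ee_pos: [481.6, -320.6, 28.3]
tool_rot: [0.0, 0.675, 0.738, 0.0]
contact_force: [0.0, -0.5, -0.7]
width: 38.9
gripper_force: 40.6
```

>>> step_arm(
  steps=[
    {"dx":0,"dy":0,"dz":0.015,"roll":0,"claw":32},
    {"dx":0,"dy":0,"dz":0.03,"roll":0,"claw":32},
    {"dx":0,"dy":0,"dz":0.03,"roll":0,"claw":32},
  ],
)

```text
t: 16.6
ee_pos: [481.8, -320.8, 27.7]
tool_rot: [0.001, 0.675, 0.738, 0.0]
contact_force: [-1.6, 2.5, 6.2]
width: 39.3
gripper_force: 41.1
```

Contact with the felt; release.

>>> step_arm(
  steps=[
    {"dx":0,"dy":0,"dz":0,"roll":0,"claw":42},
    {"dx":0,"dy":0,"dz":0,"roll":0,"claw":50},
    {"dx":0,"dy":0,"dz":0,"roll":0,"claw":65},
    {"dx":0,"dy":0,"dz":0,"roll":0,"claw":75},
    {"dx":0,"dy":0,"dz":-0.4,"roll":0,"claw":75},
    {"dx":0,"dy":0,"dz":-1,"roll":0,"claw":75},
    {"dx":0,"dy":0,"dz":-1.7,"roll":0,"claw":75},
    {"dx":0,"dy":0,"dz":-2.3,"roll":0,"claw":75},
    {"dx":0,"dy":0,"dz":-2.3,"roll":0,"claw":75},
  ],
)

```text
t: 17.5
ee_pos: [483.9, -322.4, 147.1]
tool_rot: [0.004, 0.675, 0.738, 0.0]
contact_force: [-0.1, -1.0, -0.0]
width: 74.8
gripper_force: 0.0
```

```bash
python3 pick.py white 480.8 -319.3; python3 -c "
from h import *
print(shift([431.2,-10,120],5.3))"
```

```text
(array([ 481.5, -321.2]), np.float64(0.957))
[ 481.7 -320.7  142.2] [[-0.007, -0.009, 2.314], ('roll', np.float64(-0.04), 'cur', np.float64(5.06))]
[[6.279, -0.459, 0.434], ('roll', np.float64(-0.04), 'cur', np.float64(5.06))]
```

>>> step_arm(
  steps=[
    {"dx":0.9,"dy":-0.07,"dz":0,"roll":0,"claw":75},
    {"dx":1.8,"dy":-0.14,"dz":0,"roll":0,"claw":75},
    {"dx":2.7,"dy":-0.2,"dz":0,"roll":0,"claw":75},
    {"dx":3.6,"dy":-0.28,"dz":0,"roll":0,"claw":75},
    {"dx":4.5,"dy":-0.35,"dz":0,"roll":0,"claw":75},
    {"dx":5.4,"dy":-0.4,"dz":0.2,"roll":0,"claw":75},
    {"dx":6.1,"dy":-0.44,"dz":0.4,"roll":0,"claw":75},
    {"dx":6.28,"dy":-0.46,"dz":0.44,"roll":0,"claw":75},
    {"dx":6.28,"dy":-0.46,"dz":0.44,"roll":0,"claw":75},
    {"dx":6.28,"dy":-0.46,"dz":0.44,"roll":0,"claw":75},
  ],
)

```text
t: 18.6
ee_pos: [430.5, -10.2, 118.9]
tool_rot: [-0.0, 0.675, 0.738, -0.0]
contact_force: [0.2, 0.3, -0.0]
width: 75.1
gripper_force: 0.0
```

```bash
python3 pick.py red 431.1 -10
```

```text
(array([430.9, -10.1]), np.float64(0.952))
[431.  -10.7 119.4] [[0.013, -0.001, 1.858], ('roll', np.float64(-0.053), 'cur', np.float64(4.98))]
```

>>> step_arm(
  steps=[
    {"dx":0.01,"dy":0,"dz":0.8,"roll":0,"claw":75},
    {"dx":0.01,"dy":0,"dz":1.5,"roll":0,"claw":75},
    {"dx":0.01,"dy":0,"dz":1.83,"roll":0,"claw":75},
    {"dx":0.01,"dy":0,"dz":1.83,"roll":0,"claw":60},
    {"dx":0.01,"dy":0,"dz":1.83,"roll":0,"claw":46},
    {"dx":0.01,"dy":0,"dz":1.83,"roll":0,"claw":40},
    {"dx":0.01,"dy":0,"dz":1.83,"roll":0,"claw":32},
    {"dx":0.01,"dy":0,"dz":1.83,"roll":0,"claw":32},
    {"dx":0.01,"dy":0,"dz":1.83,"roll":0,"claw":32},
    {"dx":0.01,"dy":0,"dz":1.83,"roll":0,"claw":32},
  ],
  newtons=40,
)

```text
t: 19.7
ee_pos: [432.2, -9.6, 29.6]
tool_rot: [0.002, 0.675, 0.738, 0.001]
contact_force: [0.1, -1.3, 6.6]
width: 39.0
gripper_force: 40.8
```

>>> step_arm(
  steps=[
    {"dx":0,"dy":0,"dz":-0.3,"roll":0,"claw":32},
    {"dx":0,"dy":0,"dz":-0.8,"roll":0,"claw":32},
    {"dx":0,"dy":0,"dz":-1.3,"roll":0,"claw":32},
    {"dx":0,"dy":0,"dz":-1.8,"roll":0,"claw":32},
    {"dx":0,"dy":0,"dz":-2.2,"roll":0,"claw":32},
    {"dx":0,"dy":0,"dz":-2.2,"roll":0,"claw":32},
    {"dx":0,"dy":0,"dz":-2.2,"roll":0,"claw":32},
  ],
)

```text
t: 20.4
ee_pos: [430.9, -9.0, 138.1]
tool_rot: [0.001, 0.675, 0.738, 0.0]
contact_force: [0.2, 0.2, -0.7]
width: 38.8
gripper_force: 40.4
```

```bash
python3 held.py red 474.7 -264.5 28
```

```text
(array([430.5,  -8.6]), np.float64(0.948)) 0.82
off [0.3 0.3] ee [430.2  -8.9 137.1] 38.9 40.42052948847413
half-corrected: [[-5.177, 0.442, 2.189], ('roll', np.float64(-0.039), 'cur', np.float64(5.07))]
```

>>> step_arm(
  steps=[
    {"dx":-0.7,"dy":0.06,"dz":0,"roll":0,"claw":32},
    {"dx":-1.5,"dy":0.12,"dz":0,"roll":0,"claw":32},
    {"dx":-2.3,"dy":0.18,"dz":0,"roll":0,"claw":32},
    {"dx":-3.1,"dy":0.24,"dz":0,"roll":0,"claw":32},
    {"dx":-3.9,"dy":0.32,"dz":0,"roll":0,"claw":32},
    {"dx":-4.6,"dy":0.38,"dz":0,"roll":0,"claw":32},
    {"dx":-5.17,"dy":0.44,"dz":0,"roll":0,"claw":32},
    {"dx":-5.17,"dy":0.44,"dz":0,"roll":0,"claw":32},
    {"dx":-5.17,"dy":0.44,"dz":0,"roll":0,"claw":32},
    {"dx":-5.17,"dy":0.44,"dz":0,"roll":0,"claw":32},
  ],
)

```text
t: 21.5
ee_pos: [474.6, -263.4, 136.6]
tool_rot: [-0.001, 0.675, 0.738, -0.0]
contact_force: [0.2, -0.5, -0.0]
width: 39.1
gripper_force: 40.4
```

```bash
python3 held.py red 474.7 -264.5 29
```

```text
(array([ 474.1, -262.6]), np.float64(0.942)) 0.78
off [-0.8  0.7] ee [ 474.9 -263.3  137. ] 38.8 40.444130413234234
half-corrected: [[-0.035, 0.002, 2.186], ('roll', np.float64(-0.029), 'cur', np.float64(5.13))]
```

>>> step_arm(
  steps=[
    {"dx":-0.01,"dy":0,"dz":0.4,"roll":0,"claw":32},
    {"dx":-0.01,"dy":0,"dz":0.8,"roll":0,"claw":32},
    {"dx":-0.01,"dy":0,"dz":1.1,"roll":0,"claw":32},
    {"dx":-0.01,"dy":0,"dz":1.4,"roll":0,"claw":32},
    {"dx":-0.01,"dy":0,"dz":1.7,"roll":0,"claw":32},
    {"dx":-0.01,"dy":0,"dz":1.95,"roll":0,"claw":32},
    {"dx":-0.01,"dy":0,"dz":2.1,"roll":0,"claw":32},
    {"dx":-0.01,"dy":0,"dz":2.17,"roll":0,"claw":32},
    {"dx":-0.01,"dy":0,"dz":2.19,"roll":0,"claw":32},
    {"dx":-0.01,"dy":0,"dz":2.19,"roll":0,"claw":32},
  ],
)

```text
t: 22.6
ee_pos: [475.8, -265.4, 28.8]
tool_rot: [0.001, 0.675, 0.738, 0.0]
contact_force: [-0.9, 0.3, -0.8]
width: 39.0
gripper_force: 40.5
```

>>> step_arm(
  steps=[
    {"dx":0,"dy":0,"dz":0.015,"roll":0,"claw":32},
    {"dx":0,"dy":0,"dz":0.02,"roll":0,"claw":32},
    {"dx":0,"dy":0,"dz":0.02,"roll":0,"claw":32},
  ],
)

```text
t: 22.9
ee_pos: [475.8, -265.5, 28.6]
tool_rot: [0.001, 0.675, 0.738, 0.0]
contact_force: [-3.0, 2.1, 8.3]
width: 38.9
gripper_force: 41.3
```

>>> step_arm(
  steps=[
    {"dx":0,"dy":0,"dz":0,"roll":0,"claw":42},
    {"dx":0,"dy":0,"dz":0,"roll":0,"claw":50},
    {"dx":0,"dy":0,"dz":0,"roll":0,"claw":65},
    {"dx":0,"dy":0,"dz":0,"roll":0,"claw":75},
    {"dx":0,"dy":0,"dz":-0.4,"roll":0,"claw":75},
    {"dx":0,"dy":0,"dz":-1,"roll":0,"claw":75},
    {"dx":0,"dy":0,"dz":-1.7,"roll":0,"claw":75},
    {"dx":0,"dy":0,"dz":-2.3,"roll":0,"claw":75},
    {"dx":0,"dy":0,"dz":-2.3,"roll":0,"claw":75},
  ],
)

```text
t: 23.8
ee_pos: [478.1, -266.9, 147.9]
tool_rot: [0.004, 0.675, 0.738, 0.001]
contact_force: [0.1, -0.6, -0.3]
width: 75.0
gripper_force: 0.0
```

```bash
python3 pick.py red 474.7 -264.5; python3 -c "
from h import *
print(shift([425.2,43.6,120],5.3))"
```

```text
(array([ 475.7, -265.5]), np.float64(0.96))
[ 475.9 -265.5  143.1] [[0.003, -0.007, 2.333], ('roll', np.float64(-0.04), 'cur', np.float64(5.06))]
[[6.247, -0.465, 0.453], ('roll', np.float64(-0.04), 'cur', np.float64(5.06))]
```

>>> step_arm(
  steps=[
    {"dx":0.9,"dy":-0.07,"dz":0,"roll":0,"claw":75},
    {"dx":1.8,"dy":-0.14,"dz":0,"roll":0,"claw":75},
    {"dx":2.7,"dy":-0.2,"dz":0,"roll":0,"claw":75},
    {"dx":3.6,"dy":-0.28,"dz":0,"roll":0,"claw":75},
    {"dx":4.5,"dy":-0.35,"dz":0,"roll":0,"claw":75},
    {"dx":5.4,"dy":-0.4,"dz":0.2,"roll":0,"claw":75},
    {"dx":6.1,"dy":-0.45,"dz":0.4,"roll":0,"claw":75},
    {"dx":6.25,"dy":-0.46,"dz":0.45,"roll":0,"claw":75},
    {"dx":6.25,"dy":-0.46,"dz":0.45,"roll":0,"claw":75},
    {"dx":6.25,"dy":-0.46,"dz":0.45,"roll":0,"claw":75},
  ],
)

```text
t: 24.9
ee_pos: [424.6, 43.5, 119.2]
tool_rot: [-0.0, 0.675, 0.738, -0.001]
contact_force: [0.6, -1.3, 0.4]
width: 75.1
gripper_force: 0.0
```

```bash
python3 pick.py yellow 425.2 43.6
```

```text
(array([425.4,  44.4]), np.float64(0.942))
[425.2  43.  119.9] [[0.028, 0.006, 1.868], ('roll', np.float64(-0.053), 'cur', np.float64(4.98))]
```

>>> step_arm(
  steps=[
    {"dx":0.02,"dy":0.01,"dz":0.8,"roll":0,"claw":75},
    {"dx":0.02,"dy":0.01,"dz":1.5,"roll":0,"claw":75},
    {"dx":0.02,"dy":0.01,"dz":1.83,"roll":0,"claw":75},
    {"dx":0.02,"dy":0.01,"dz":1.83,"roll":0,"claw":60},
    {"dx":0.02,"dy":0.01,"dz":1.83,"roll":0,"claw":46},
    {"dx":0.02,"dy":0.01,"dz":1.83,"roll":0,"claw":40},
    {"dx":0.02,"dy":0.01,"dz":1.83,"roll":0,"claw":32},
    {"dx":0.02,"dy":0.01,"dz":1.83,"roll":0,"claw":32},
    {"dx":0.02,"dy":0.01,"dz":1.83,"roll":0,"claw":32},
    {"dx":0.02,"dy":0.01,"dz":1.83,"roll":0,"claw":32},
  ],
  newtons=40,
)

```text
t: 26.0
ee_pos: [427.0, 44.9, 30.1]
tool_rot: [0.001, 0.675, 0.738, 0.001]
contact_force: [-0.4, -3.2, 7.4]
width: 38.6
gripper_force: 41.0
```

>>> step_arm(
  steps=[
    {"dx":0,"dy":0,"dz":-0.3,"roll":0,"claw":32},
    {"dx":0,"dy":0,"dz":-0.8,"roll":0,"claw":32},
    {"dx":0,"dy":0,"dz":-1.3,"roll":0,"claw":32},
    {"dx":0,"dy":0,"dz":-1.8,"roll":0,"claw":32},
    {"dx":0,"dy":0,"dz":-2.2,"roll":0,"claw":32},
    {"dx":0,"dy":0,"dz":-2.2,"roll":0,"claw":32},
    {"dx":0,"dy":0,"dz":-2.2,"roll":0,"claw":32},
  ],
)

```text
t: 26.7
ee_pos: [425.6, 45.3, 138.5]
tool_rot: [0.001, 0.675, 0.738, 0.0]
contact_force: [0.3, -0.5, -1.5]
width: 38.4
gripper_force: 40.5
```

```bash
python3 held.py yellow 468.6 -209.9 29
```

```text
(array([425.1,  45.9]), np.float64(0.951)) 0.57
off [0.3 0.6] ee [424.8  45.3 137.5] 38.4 40.47131034625636
half-corrected: [[-5.17, 0.429, 2.178], ('roll', np.float64(-0.04), 'cur', np.float64(5.06))]
```

>>> step_arm(
  steps=[
    {"dx":-0.7,"dy":0.06,"dz":0,"roll":0,"claw":32},
    {"dx":-1.5,"dy":0.12,"dz":0,"roll":0,"claw":32},
    {"dx":-2.3,"dy":0.18,"dz":0,"roll":0,"claw":32},
    {"dx":-3.1,"dy":0.24,"dz":0,"roll":0,"claw":32},
    {"dx":-3.9,"dy":0.32,"dz":0,"roll":0,"claw":32},
    {"dx":-4.6,"dy":0.38,"dz":0,"roll":0,"claw":32},
    {"dx":-5.16,"dy":0.43,"dz":0,"roll":0,"claw":32},
    {"dx":-5.16,"dy":0.43,"dz":0,"roll":0,"claw":32},
    {"dx":-5.16,"dy":0.43,"dz":0,"roll":0,"claw":32},
    {"dx":-5.16,"dy":0.43,"dz":0,"roll":0,"claw":32},
  ],
)

```text
t: 27.8
ee_pos: [468.7, -208.8, 137.1]
tool_rot: [-0.001, 0.675, 0.738, -0.0]
contact_force: [-0.4, 0.2, -1.1]
width: 38.4
gripper_force: 40.5
```

```bash
python3 held.py yellow 468.6 -209.9 30
```

```text
(array([ 468.4, -208.3]), np.float64(0.953)) 0.89
off [-0.6  0.4] ee [ 469.  -208.7  137.5] 38.5 40.49727473404346
half-corrected: [[-0.03, -0.004, 2.176], ('roll', np.float64(-0.029), 'cur', np.float64(5.13))]
```

>>> step_arm(
  steps=[
    {"dx":-0.01,"dy":0,"dz":0.4,"roll":0,"claw":32},
    {"dx":-0.01,"dy":0,"dz":0.8,"roll":0,"claw":32},
    {"dx":-0.01,"dy":0,"dz":1.1,"roll":0,"claw":32},
    {"dx":-0.01,"dy":0,"dz":1.4,"roll":0,"claw":32},
    {"dx":-0.01,"dy":0,"dz":1.7,"roll":0,"claw":32},
    {"dx":-0.01,"dy":0,"dz":1.95,"roll":0,"claw":32},
    {"dx":-0.01,"dy":0,"dz":2.1,"roll":0,"claw":32},
    {"dx":-0.01,"dy":0,"dz":2.16,"roll":0,"claw":32},
    {"dx":-0.01,"dy":0,"dz":2.18,"roll":0,"claw":32},
    {"dx":-0.01,"dy":0,"dz":2.18,"roll":0,"claw":32},
  ],
)

```text
t: 28.9
ee_pos: [469.9, -210.6, 29.8]
tool_rot: [0.0, 0.675, 0.738, 0.0]
contact_force: [-0.5, 0.9, -0.4]
width: 38.6
gripper_force: 40.6
```

>>> step_arm(
  steps=[
    {"dx":0,"dy":0,"dz":0.015,"roll":0,"claw":32},
    {"dx":0,"dy":0,"dz":0.02,"roll":0,"claw":32},
    {"dx":0,"dy":0,"dz":0.02,"roll":0,"claw":32},
  ],
)

```text
t: 29.2
ee_pos: [470.1, -210.8, 29.2]
tool_rot: [0.001, 0.675, 0.738, 0.0]
contact_force: [-1.5, 0.4, 5.2]
width: 38.3
gripper_force: 41.0
```

>>> step_arm(
  steps=[
    {"dx":0,"dy":0,"dz":0,"roll":0,"claw":42},
    {"dx":0,"dy":0,"dz":0,"roll":0,"claw":50},
    {"dx":0,"dy":0,"dz":0,"roll":0,"claw":65},
    {"dx":0,"dy":0,"dz":0,"roll":0,"claw":75},
    {"dx":0,"dy":0,"dz":-0.4,"roll":0,"claw":75},
    {"dx":0,"dy":0,"dz":-1,"roll":0,"claw":75},
    {"dx":0,"dy":0,"dz":-1.8,"roll":0,"claw":75},
    {"dx":0,"dy":0,"dz":-2.6,"roll":0,"claw":75},
    {"dx":0,"dy":0,"dz":-3.2,"roll":0,"claw":75},
    {"dx":0,"dy":0,"dz":-3.2,"roll":0,"claw":75},
  ],
)

```text
t: 30.2
ee_pos: [472.2, -211.9, 194.1]
tool_rot: [0.005, 0.675, 0.738, 0.001]
contact_force: [1.1, -0.2, 0.8]
width: 75.1
gripper_force: 0.0
```

>>> step_arm(
  steps=[
    {"dx":-0.7,"dy":0,"dz":0,"roll":0,"claw":75},
    {"dx":-1.4,"dy":0,"dz":0,"roll":0,"claw":75},
    {"dx":-1.4,"dy":0,"dz":0,"roll":0,"claw":75},
    {"dx":-1.4,"dy":0,"dz":0,"roll":0,"claw":75},
  ],
)

```text
t: 30.6
ee_pos: [475.0, -280.3, 187.1]
tool_rot: [-0.001, 0.676, 0.737, -0.0]
contact_force: [-0.0, 1.1, 0.3]
width: 74.7
gripper_force: 0.0
```

```bash
python3 look.py w9
```

```text
[ 475.2 -279.7  187.2] 30.65
spool_yellow [(0.82, [296.0, 83.0, 343.0, 135.0])]
spool_red [(0.88, [297.0, 146.0, 340.0, 197.0])]
spool_white [(0.86, [300.0, 199.0, 343.0, 251.0])]
spool_blue [(0.85, [302.0, 252.0, 342.0, 299.0])]
pin_tray [(0.58, [244.0, 0.0, 348.0, 43.0]), (0.28, [297.0, 148.0, 344.0, 197.0])]
thread_stand [(0.77, [280.0, 79.0, 359.0, 289.0])]
```

View pics/w9.png

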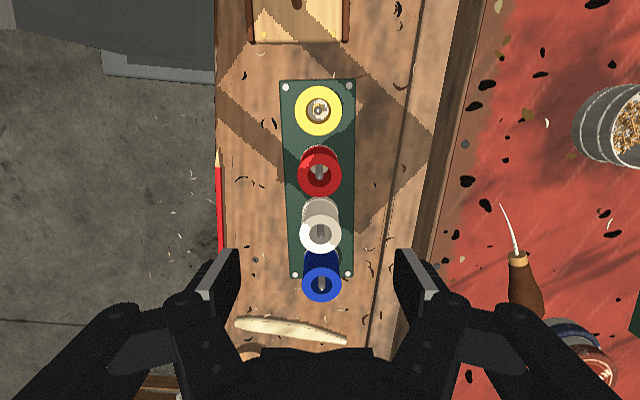

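All four stand upright on the stand with spindles showing in their bores: yellow (319,110), red (319,172), white (320,232), blue (321,283), left to right as on the tray. The gripper is clear.

```bash
python3 -c "
from bench import bot
print(bot.finish_job())"
```

```text
the job is handed in; nothing more can be done
None
```

The job is handed in: all four spools stand upright on the stand's felt over their spindles, in tray order from left to right (yellow, red, white, blue), at about 31 s of the 96 s allowed; no verdict was returned.

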